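# Set the coffee grinder coarser and start it

## Task

Set the coffee grinder coarser: with a fingertip on top of its knurled grind wheel, roll the wheel away from the grinder's front, towards the bean hopper, one or two clicks, until its orange line clicks in between the two white pointers. Then press the green start button on the grinder's deck fully down and let it come up again. Do not start the grinder before the wheel is set, do not pinch the wheel by its sides, and leave the cups and other things about it where they stand.

Things in the scene. Friction and masses are not known exactly. Their poses are not given: they have to be found in the camera images.
- grinder: dark blue coffee grinder with silver front plate, 250 mm deep (x), 150 mm wide (y), fixed. Origin: centre of its underside on the table; x runs from its front (towards the robot) to its back, y to its left, z up. Flat deck at z 205 mm; on it in front the grind wheel (left) and start button (right), behind them a low hopper centred at x +60, y 0, 110 mm across, top 48 mm above the deck.
- wheel_top (a point): highest point of the grind wheel's rim at rest, mid-width; fixed to the grinder at x -55, y +38, z 216 mm. Knurled aluminium wheel, 70 mm in diameter, axle level along the grinder's y, in a slot of the deck: only its top 11 mm show (51 mm long at the deck). Rim 24 mm wide (y), 28 with the side plates. A white pointer lies on the deck at either side, level with this point.
- wheel (a joint): turn of the wheel, rad; grows (coarser) as the rim's top moves along the grinder's +x, to the hopper. 0: orange line on top, at the pointers. A sprung roller clicks it into detents every 0.349 (12.2 mm at the rim): -0.698, -0.349, 0, +0.349; stops -0.94, +0.59. Starts at rest at about -0.698 or -0.349. Let go within 0.13 of a detent, it snaps in; leaving one takes about 2 N along the rim (fingertip friction 0.5 to 0.7).
- axle (a joint): how far the grind wheel and its axle have sunk in their soft bushes under a push from above, m: 0 = at rest, starts to give at about 2 N, then about 1 mm per 4 N, at most 0.003, and springs back.
- wheel_line (a point): middle of the orange line (6 mm wide, across the knurled rim), on the rim's surface, 35 mm from the wheel's axis; moves with the wheel.
- wheel_sides: the dark smooth side plates of the grind wheel, 66 mm in diameter, 2 mm inside the rim's outline, one on each side face 14 mm from the wheel's middle. Origin on the wheel's axis. Not to be pinched.
- start_top (a point): centre of the top of the green round start button, 28 mm in diameter, in a black housing on the deck, on the grinder at x -60, y -42 mm; it faces up and moves with the button.
- start (a joint): travel of the start button in m, 0 = up, growing downwards, 0.006 = fully down; a spring pushes it up, fully down takes about 5 N.
- catch_cup: steel dosing cup, 58 mm across, 72 mm high, standing on the grinder's base below the chute; origin: centre of its underside. Leave alone.
- tamper: dark wooden tamper, 58 mm across at the foot, 84 mm high, on the table left of the grinder; origin: centre of its underside. Leave alone.
- white_mug: white mug, 82 mm across, 92 mm high, right of the grinder; origin: centre of its underside, handle to its +y. Leave alone.
- milk_jug: steel milk jug with a handle, 76 mm across, 100 mm high, left of the grinder's back; origin: centre of its underside. Leave alone.
- black_mug: black mug, 82 mm across, 92 mm high, at the left near the robot; origin: centre of its underside. Leave alone.
- glass: drinking glass, 62 mm across, 130 mm high, at the right; origin: centre of its underside. Leave alone.
- bean_jar: jar of coffee beans, 90 mm across, 140 mm high, at the left; origin: centre of its underside. Leave alone.
- spoon: steel spoon, 140 mm long, lying on the table left of the robot's middle; origin near its middle. Leave alone.

How it is judged:
On the way, in this order (a step that is already met when the one before it is completed fails the run):
1. the grind wheel stands with its orange line at the pointers (value of joint wheel between -0.1 and 0.1 rad), for 0.2 s.
2. the start button is pressed fully down with the wheel set (all of step 1 and value of joint start above 0.0045 m), for 0.05 s.
At the end, for the whole second after the job is handed in: The grind wheel rests in the detent with its orange line at the white pointers (joint wheel within 0.1 rad of 0), the start button has been pressed (at least 4.5 of its 6 mm) after that and is up again, and the eight loose things are within 20 mm of where they stood (all of step 1 and value of joint start below 0.0015 m and velocity of joint wheel between -0.05 and 0.05 rad/s and distance of each of catch_cup, tamper, white_mug, milk_jug, black_mug, glass, bean_jar, spoon from where it was at the start of the episode below 0.02 m); the robot touches nothing.
It fails at once if the start button is pressed in (over 3 mm) while the wheel is not at the pointers (value of joint start above 0.003 m and not (value of joint wheel between -0.1 and 0.1 rad)).
It fails at once if the wheel is pinched by its sides (over 3 N on its side plates) (contact force between the fingers and wheel_sides above 3 N).
It fails at once if one of the loose things is lifted, carried or shoved (over 20 mm) (distance of any of catch_cup, tamper, white_mug, milk_jug, black_mug, glass, bean_jar, spoon from where it was at the start of the episode above 0.02 m).
It also fails if it takes over 48 s, if anything falls off the work surface, if the arm or the gripper's body presses on something with over 40 N, if the wrist force passes 120 N, or if a joint passes its speed limit or range.

## Robot

A 6-joint arm with a two-finger parallel gripper is mounted at the origin on the work surface. World frame = base frame: x ahead of the robot, y to its left, z up, the work surface at z = 0. Lengths are in m, angles in rad, forces in N, time in s.
With the tool pointing down it reaches from about 0.325 to 0.775 m from the base axis. Payload 5.5 kg.
Tool frame: the origin (TCP) lies between the finger pads; the fingertips stand 8 mm ahead of it and the grasp point (between the pads) lies 11 mm behind it (tcp_to_tips is the distance from the TCP to the fingertips, in m); z points along the fingers, y is the line along which they close (so a half turn about z gives the same grasp; the last joint's range is limited). The gripper opens to 88 mm and grips with 3 to 60 N. Pads are 20 mm wide; open, the fingers measure 115 mm over their backs; the gripper's body (75 mm by 178 mm) begins 61 mm behind the grasp point.
Start: joints at [1.08, 0.091, 1.231, -0, 1.82, -0.057], TCP at [0.252, 0.544, 0.231] pointing down, gripper open.
Joint ranges: [-2.87, 2.87], [-0.86, 2.18], [0.17, 2.46], [-1.51, 4.65], [0.06, 2.69], [-2.65, 2.65]. Speed limits (rad/s): [2.57, 2.57, 3.01, 3.14, 3.14, 3.14].

## Interface

Orientations are given as a unit quaternion [w, x, y, z].
In Python, from bench import * gives the robot as it stands. Calls block until the motion is done:
- move_to(position, orientation): joint-space move of the TCP to a pose.
- move_l(position, speed=0.15, orientation=None): straight line of the TCP; orientation=None keeps the orientation; speed is the mean speed in m/s.
- movej(angles): joint-space move.
- gripper_open() and close(): open the fingers fully, or close them until they stop; the grip force is fixed at half the most.
- hold(seconds).
- inverse_kinematics(position, orientation): joint angles nearest the present ones, or None.
- state(): the state.
- get_image(name): name is "side" or "top"; returns a dict with "frame" (400x640x3 uint8, blue, green, red), "depth" (400x640 float32, m along the optical axis (not along the pixel's ray), 0 where there is no reading), "camera_matrix" (3x3 intrinsics, pixels), "view" (4x4, takes a point from world to camera coordinates). Camera axes: x right, y up, looking along -z (the intrinsics and any distortion apply to the point x, -y, -z); pixel columns grow to the right and rows downward; lengths in m; the calibration is good to about 2 mm. A picture is of the moment at which its call begins.
A pose or a line that the arm cannot do raises IKError and nothing moves.
- job_done(): hands the job in; it is judged then, once.
The state is a dict: "time": time; "joint_pos": joint angles; "dq": joint speeds; "joint_torque": joint torques, N m; "ee_pos": TCP position; "ee_rot": TCP orientation; "ft_force": force on the tool from outside, world axes, zero at the start; "moment": the same for the moment, N m; "finger_gap": finger opening in m; "finger_force": force on a finger pad.
Only numpy, scipy, OpenCV 4.12 (cv2) and the standard library are available. Lean on these libraries where they do the work, as an engineer would, in place of code of your own. Each camera call takes 0.05 s, during which the arm holds its last target. There are 200 camera calls.

## Working session

There is one attempt and no reset: what is moved stays moved. The work goes in short steps, each a Python script; the robot and the scene stay as the last script left them, time stands still between calls to the robot, and variables do not carry over. Pictures are saved under pics/ and viewed, at most 10 in all, crops included, and the job is handed in when it is done.

```bash
mkdir -p pics
cat > h.py <<'E'
from bench import *
import numpy as np, cv2
def shot(n):
    d=get_image(n); np.savez(f'/tmp/{n}.npz',**d); return d
def world(d,u,v,z=None):
    "pixel to world, by plane z or depth"
    K=np.array(d["camera_matrix"]);T=np.linalg.inv(np.array(d["view"]))
    r=np.linalg.inv(K)@[u,v,1]; r=T[:3,:3]@(r*[1,-1,-1]); o=T[:3,3]
    s=d["depth"][int(round(v)),int(round(u))] if z is None else (z-o[2])/r[2]
    return o+s*r
E
python3 - <<'E'
from h import *
for n in("side","top"):
    d=shot(n); cv2.imwrite(f'pics/{n}0.png',d["frame"]); print(n,np.linalg.inv(d["view"]).round(3),d["camera_matrix"])
print(state())
E
```

```text
side [[ 0.896  0.31  -0.318  0.153]
 [-0.444  0.635 -0.632 -0.855]
 [ 0.006  0.707  0.707  1.119]
 [ 0.     0.     0.     1.   ]] [[410.04413871   0.         326.60949428]
 [  0.         410.04413871 195.36782181]
 [  0.           0.           1.        ]]
top [[ 0.011  0.988 -0.155  0.393]
 [-1.     0.012  0.008  0.01 ]
 [ 0.009  0.155  0.988  1.274]
 [ 0.     0.     0.     1.   ]] [[393.44437283   0.         315.4354382 ]
 [  0.         393.44437283 202.01890742]
 [  0.           0.           1.        ]]
{'time': 0.1, 'joint_pos': array([ 1.08029451e+00,  9.17928893e-02,  1.23176336e+00,  2.16653740e-05,
        1.81980747e+00, -5.67035323e-02]), 'dq': array([-0.00088414, -0.00051922, -0.00291782, -0.00047848, -0.00028087,
        0.00155204]), 'joint_torque': array([ 3.02694578e-03, -4.47859454e+01, -4.07568741e+01,  7.01530091e-02,
        2.83605972e-02, -1.42991203e-04]), 'ee_pos': array([0.25206913, 0.54420202, 0.22961556]), 'ee_rot': array([-2.49381743e-04,  2.15199776e-01,  9.76569645e-01, -8.49752636e-04]), 'ft_force': array([-0.25818768, -0.60603113, -0.66714527]), 'moment': array([-0.03918822,  0.00895485, -0.01816286]), 'finger_force': 0.0, 'finger_gap': 0.08775929199158777}
```

View pics/side0.png

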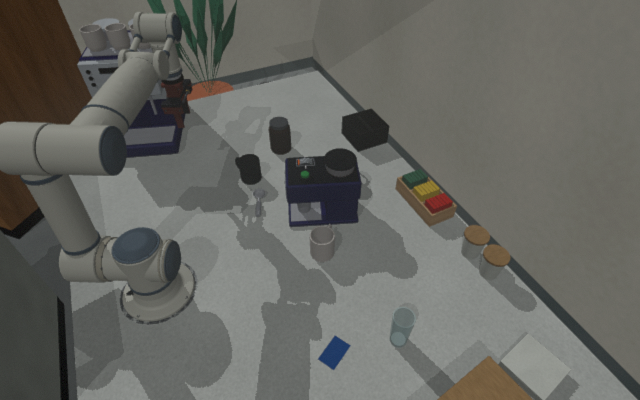

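View pics/top0.png

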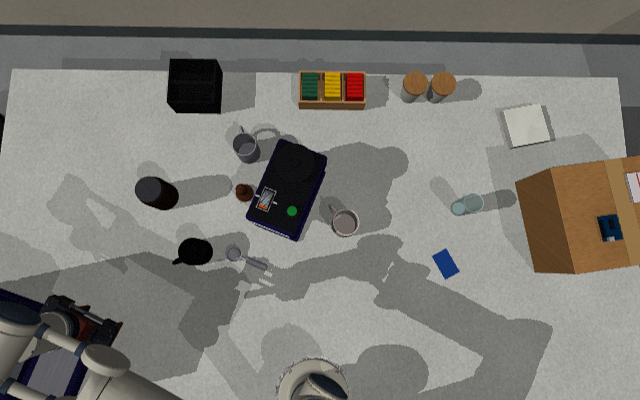

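The side view shows the grinder at about (322,190). In the top view it is turned by about 25°, with the green button at (292,211) and the wheel at (266,199). I'll zoom in on the top view.

Run:
```python
from h import *
d=dict(np.load('/tmp/top.npz')); f=d["frame"]
cv2.imwrite('pics/z0.png',cv2.resize(f[130:250,235:335],None,fx=5,fy=5,interpolation=cv2.INTER_CUBIC)[:600])
hsv=cv2.cvtColor(f,cv2.COLOR_BGR2HSV)
g=cv2.inRange(hsv,(45,120,60),(80,255,255)); g[:150]=0;g[:,:240]=0;g[:,340:]=0
v,u=np.nonzero(g); print('btn',u.mean(),v.mean(),len(u),world(d,u.mean(),v.mean()))
# deck points from depth
V,U=np.mgrid[130:250,235:335]; P=np.array([world(d,a,b) for a,b in zip(U.ravel(),V.ravel())])
m=abs(P[:,2]-.205)<.006; img=m.reshape(V.shape).astype(np.uint8)
print('deck z',np.median(P[m,2]))
pts=np.array([world(d,a,b,.205) for a,b in zip(U.ravel()[m],V.ravel()[m])])
h=(P[:,2]>.23)&(P[:,2]<.27); q=np.array([world(d,a,b) for a,b in zip(U.ravel()[h],V.ravel()[h])]); print('hopper',np.median(q[:,2]),q.min(0),q.max(0),q.mean(0))
print(cv2.minAreaRect((np.vstack([pts,])[:,:2]*1000).astype(np.float32)))
hh=hsv[185:215,250:282]
o=(hh[...,0]<20)&(hh[...,1]>130)&(hh[...,2]>90)
v,u=np.nonzero(o); print('orange',u+250,v+185)
w=(hh[...,1]<60)&(hh[...,2]>130); v,u=np.nonzero(w); print('white',list(zip(u+250,v+185,hh[v,u,2])))
```

```text
btn 291.5125 210.6 80 [0.53376398 0.06602928 0.2260164 ]
deck z 0.20424612155543698
hopper 0.24644866451720948 [0.52675105 0.00702054 0.23013786] [0.71455246 0.11481871 0.25510911] [0.65871426 0.06078437 0.24647481]
((602.04248046875, 82.10726165771484), (146.58563232421875, 244.9112091064453), 68.75442504882812)
orange [259 259 260 261 259 260 261 262 263 264 261 262 263 264 265 266 263 264
 265 266] [204 205 205 205 206 206 206 206 206 206 207 207 207 207 207 207 208 208
 208 208]
white [(np.int64(255), np.int64(185), np.uint8(152)), (np.int64(256), np.int64(185), np.uint8(148)), (np.int64(257), np.int64(185), np.uint8(150)), (np.int64(257), np.int64(186), np.uint8(149)), (np.int64(257), np.int64(187), np.uint8(133)), (np.int64(255), np.int64(195), np.uint8(133)), (np.int64(256), np.int64(195), np.uint8(157)), (np.int64(257), np.int64(195), np.uint8(158)), (np.int64(258), np.int64(195), np.uint8(144)), (np.int64(257), np.int64(196), np.uint8(148)), (np.int64(258), np.int64(196), np.uint8(153)), (np.int64(262), np.int64(197), np.uint8(132)), (np.int64(267), np.int64(197), np.uint8(1
[... 527 characters left out ...]
int64(250), np.int64(202), np.uint8(153)), (np.int64(265), np.int64(202), np.uint8(145)), (np.int64(273), np.int64(202), np.uint8(141)), (np.int64(274), np.int64(202), np.uint8(164)), (np.int64(275), np.int64(202), np.uint8(144)), (np.int64(250), np.int64(203), np.uint8(134)), (np.int64(264), np.int64(203), np.uint8(149)), (np.int64(265), np.int64(203), np.uint8(133)), (np.int64(275), np.int64(203), np.uint8(152)), (np.int64(276), np.int64(203), np.uint8(154)), (np.int64(260), np.int64(204), np.uint8(141)), (np.int64(262), np.int64(204), np.uint8(133)), (np.int64(263), np.int64(204), np.uint8(148)), (np.int64(256), np.int64(206), np.uint8(145)), (np.int64(265), np.int64(206), np.uint8(134))]
```

View pics/z0.png

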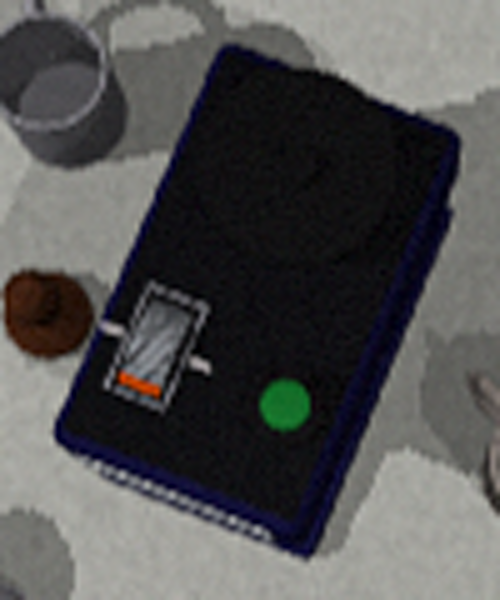

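The wheel starts about two clicks short: its line is at (263,206), with the pointers at (257,195) and (275,203). The grinder's centre is near (0.602, 0.082), yawed −21.3°. I'll approach now.

```bash
cat >> h.py <<'E'
YAW=np.radians(-21.25); R=np.array([[np.cos(YAW),-np.sin(YAW)],[np.sin(YAW),np.cos(YAW)]])
C=np.array([.6030,.0825])
Y2=YAW+np.pi; Q=[0,np.cos(Y2/2),np.sin(Y2/2),0]
def pose(gx,gy,ztip): return [*(C+R@[gx,gy]),ztip+.008]
def fz(): 
    r=[]
    for _ in range(4): hold(.02); r.append(state()["ft_force"])
    return np.mean(r,0)
E
python3 - <<'E'
from h import *
d=dict(np.load('/tmp/top.npz'))
p=world(d,266,199.2,.206); print('pointers mid in grinder',R.T@(p[:2]-C), 'btn',R.T@(world(d,291.5,210.6,.221)[:2]-C))
close()
s=state(); e=s["ee_pos"]; move_l([e[0],e[1],.30])
move_to(pose(-.062,.038,.25),Q)
s=state(); print(s["time"],s["joint_pos"],s["ee_pos"],pose(-.062,.038,.25),s["finger_gap"])
f0=fz(); print(f0)
move_l(pose(-.062,.038,.222),.05); print(fz()-f0, state()["time"])
for i in range(12):
    z=.221-.001*i; move_l(pose(-.062,.038,z),.03); f=fz()-f0; print(round(z,4),f.round(2),state()["ee_pos"][2].round(4))
    if f[2]>5: break
np.save('/tmp/f0.npy',f0); print(state()["time"])
for n in("side","top"): shot(n)
f=np.load('/tmp/top.npz')["frame"]; g=np.load('/tmp/side.npz')["frame"]
cv2.imwrite('pics/c1.png',np.hstack([cv2.resize(f[150:240,230:320],None,fx=4.4,fy=4.4),cv2.resize(g[110:200,270:360],None,fx=4.4,fy=4.4)]))
E
```

```text
pointers mid in grinder [-0.05340691  0.03857952] btn [-0.05804225 -0.03992064]
3.9 [ 1.88470809e-01  3.43311018e-02  1.24113798e+00  3.52462091e-04
  1.86599278e+00 -1.01258030e+00] [0.55877755 0.1413083  0.25808463] [np.float64(0.5589881575592471), np.float64(0.14038745740633585), 0.258] 0.0005094799990019062
[0.35088554 0.28974837 0.40787488]
[-0.39079971 -1.00614546 -0.47745753] 4.7417
0.221 [-0.25 -0.56 -0.01] 0.2292
0.22 [-0.44  0.02 -0.34] 0.2279
0.219 [-0.61 -0.33  0.23] 0.227
0.218 [-0.68  0.02 -0.26] 0.226
0.217 [-0.26 -0.71 -0.46] 0.225
0.216 [-0.49 -0.13  0.34] 0.2243
0.215 [-0.86 -0.36  3.88] 0.2236
0.214 [-1.68 -0.49  5.52] 0.2229
7.275
```

View pics/c1.png

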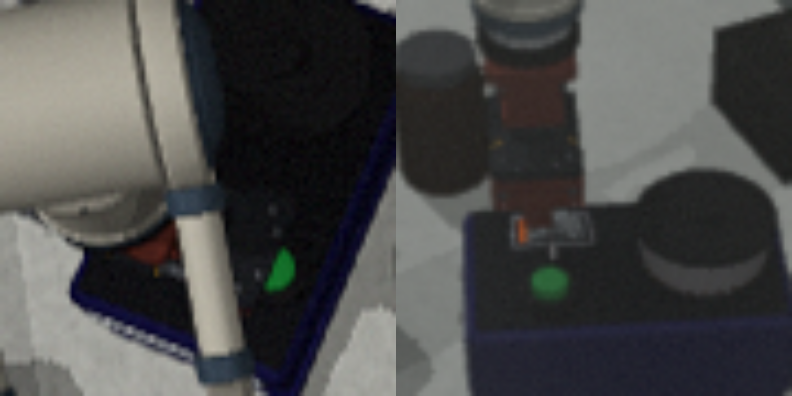

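The finger is resting on the wheel, and the side camera shows the orange line beside it, at the slot's left (front) end around (298,162). I'll press harder and roll one click.

```bash
cat >> h.py <<'E'
def line():
    d=get_image("side"); f=d["frame"][150:180,290:330]; hsv=cv2.cvtColor(f,cv2.COLOR_BGR2HSV)
    v,u=np.nonzero((hsv[...,0]<20)&(hsv[...,1]>130)&(hsv[...,2]>80))
    if len(u)==0: return None
    p=world(d,u.mean()+290,v.mean()+150,.212); return len(u),(R.T@(p[:2]-C)).round(4)
E
python3 - <<'E'
from h import *
f0=np.load('/tmp/f0.npy'); print(line())
move_l(pose(-.062,.038,.2125),.03); print((fz()-f0).round(2))
for x in(-.058,-.054,-.049): 
    move_l(pose(x,.038,.2125),.03); print(x,(fz()-f0).round(2),state()["ee_pos"].round(4),line())
move_l(pose(-.049,.038,.235),.05); hold(.2); print(line(),state()["time"])
E
```

```text
(9, array([-0.0742,  0.0335]))
[-1.71 -0.73  8.19]
-0.058 [-1.48 -0.89  8.17] [0.5632 0.1389 0.2224] (10, array([-0.0708,  0.0371]))
-0.054 [-0.03 -1.47  8.28] [0.5673 0.1372 0.2224] (11, array([-0.067 ,  0.0409]))
-0.049 [-1.32 -0.62  8.37] [0.5715 0.1357 0.2224] (11, array([-0.0628,  0.0444]))
(9, array([-0.0635,  0.0432])) 9.825
```

One click is done, moving the line from −74 to −63.5 mm. Now the second, followed by a look.

Run:
```python
from h import *
f0=np.load('/tmp/f0.npy')
move_l(pose(-.062,.038,.235),.08); move_l(pose(-.062,.038,.219),.05); move_l(pose(-.062,.038,.2125),.03); print((fz()-f0).round(2),line())
for x in(-.058,-.054,-.049): 
    move_l(pose(x,.038,.2125),.03); print(x,(fz()-f0).round(2),line())
move_l(pose(-.049,.038,.235),.05); hold(.2); print(line(),state()["time"])
move_l(pose(-.049,.038,.27),.15); move_to(pose(-.060,-.16,.27),Q); hold(.1); print(line(),state()["time"])
d=shot("side"); t=shot("top")
cv2.imwrite('pics/c2.png',np.hstack([cv2.resize(t["frame"][150:240,230:320],None,fx=4.4,fy=4.4),cv2.resize(d["frame"][110:200,270:360],None,fx=4.4,fy=4.4)]))
```

```text
[-1.45 -0.15  6.58] (2, array([-0.0638,  0.0339]))
-0.058 [-0.83 -0.94  6.6 ] (2, array([-0.0604,  0.0336]))
-0.054 [ 0.54 -1.17  7.1 ] (1, array([-0.0553,  0.0332]))
-0.049 [-1.8  -0.94  6.76] (1, array([-0.0519,  0.0329]))
(6, array([-0.0512,  0.0461])) 13.1667
None 14.5083
```

View pics/c2.png

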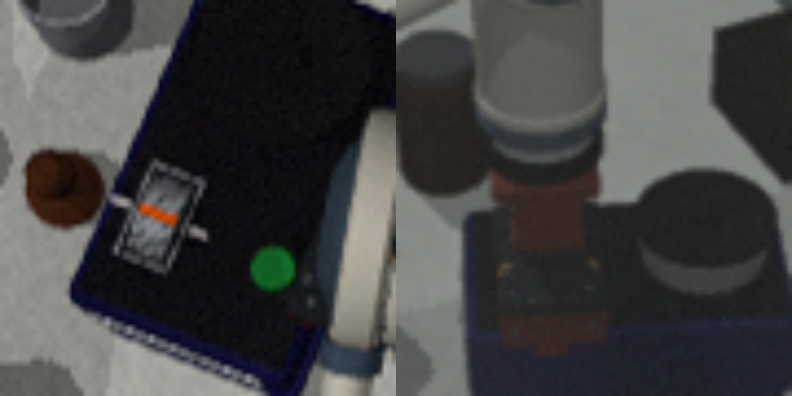

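The top view shows the orange line at about (265.7,199), exactly between the pointers at (257,196) and (275,203). Next is the button.

Run:
```python
from h import *
x,y=-.059,-.041
move_to(pose(x,y,.25),Q); hold(.1); f0=fz(); move_l(pose(x,y,.232),.08)
for i in range(14):
    z=.230-.0015*i; move_l(pose(x,y,z),.03); f=fz()-f0; print(round(z,4),f.round(2),state()["ee_pos"][2].round(4))
    if f[2]>10: break
hold(.15)
move_l(pose(x,y,.26),.1); move_l(pose(x,-.16,.28),.2); hold(.2); print(state()["time"])
t=shot("top"); cv2.imwrite('pics/c3.png',cv2.resize(t["frame"][140:260,225:345],None,fx=4.4,fy=4.4))
```

```text
0.23 [0.28 0.26 0.09] 0.2383
0.2285 [ 0.42  0.23 -0.36] 0.2365
0.227 [0.26 0.18 0.41] 0.2353
0.2255 [0.17 0.28 1.66] 0.2337
0.224 [0.58 0.61 2.66] 0.2322
0.2225 [0.79 0.22 4.01] 0.2307
0.221 [1.04 0.73 5.44] 0.2293
0.2195 [-1.05  0.43  9.56] 0.2293
0.218 [-2.4   0.75 14.74] 0.2291
20.2167
```

View pics/c3.png

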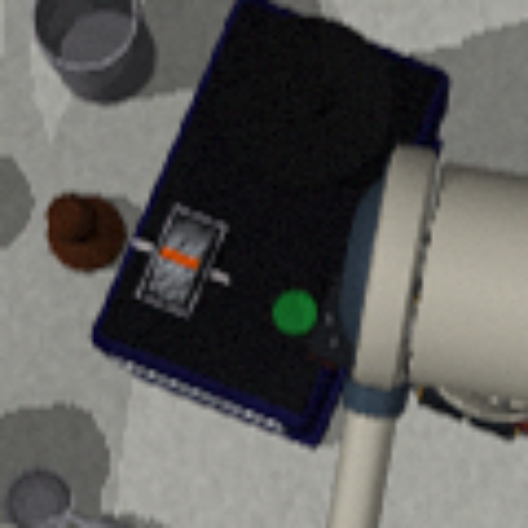

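The line is still at the pointers. The button bottomed out after about 6 mm and is free again, and the arm is clear, so I'm handing in.

```bash
python3 -c "
from bench import *
print(job_done())"
```

```text
the job is handed in; nothing more can be done
None
```

I rolled the wheel two clicks coarser, and its orange line now sits between the white pointers; then I pressed the start button to its stop, let it come up, and handed the job in at about 20 s; the judge returned no result.

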